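Find the jar with the broken seal and set it on the sprung dispenser

ROBOT

A 7-joint arm with a two-finger parallel gripper is mounted at the origin on the work surface. World frame = base frame: x ahead of the robot, y to its left, z up, the work surface at z = 0. Lengths are in m, angles in degrees, forces in N, time in s.
With the tool pointing down it reaches from about 0.425 to 0.875 m from the base axis. Payload 4.7 kg.
Tool frame: the origin (TCP) lies on the mounting face of the last link; the fingertips stand tcp_to_tips ahead of it and the grasp point (between the pads) lies 164 mm ahead of it (tcp_to_tips is the distance from the TCP to the fingertips, in m); z points along the fingers, y is the line along which they close (so a half turn about z gives the same grasp; the last joint's range is limited). The gripper opens to 87 mm and grips with 3 to 60 N. Pads are 19 mm wide; open, the fingers measure 117 mm over their backs; the gripper's body (75 mm by 190 mm) begins 51 mm behind the grasp point.
Start: joints at [68.13, 18.392, -4.016, 83.108, 1.295, 78.541, -3.26], TCP at [0.251, -0.6, 0.405] pointing down, gripper open.
Joint ranges: [-163.93, 163.93], [-17.29, 119.83], [-79.2, 71.16], [3.27, 140.29], [-89.18, 269.18], [5.43, 117.66], [-154.24, 154.24]. Speed limits (degrees/s): [147.25, 147.25, 180, 180, 180, 180, 180].

INTERFACE

Orientations are given as [roll, pitch, yaw] about the fixed x, y, z axes, in that order (R = Rz(yaw) Ry(pitch) Rx(roll)).
In Python, from cell import get_obs, read_camera, sign_off, tcp_to_tips gives the robot as it stands.
- The arm moves only by the tool drive_tool, never from a script. Its argument "rows" is one flat list of numbers, 7 for each row, row after row: the shift along the tool's x, y, z in m, then the turn, a rotation vector about the tool's x, y, z in rad, then the gripper command: -1 is shut, 1 is fully open, values between are in proportion. In form: [tx, ty, tz, rx, ry, rz, fingers, tx, ty, tz, rx, ry, rz, fingers, ...]. A call has 1 to 5 rows; each row shifts and turns the commanded pose from where the row before left it, along the tool's axes as they then stand; what a row does not reach is not made up. A row lasts 1/8 s, in which the tool goes at most 62.5 mm and 10.7 degrees, less where a joint would pass 70% of its speed; a pose out of reach is approached as far as the arm can. A call is refused whole if a number of a shift passes 0.0625 or a number of a turn 0.188, either way. A call with a gripper value outside its range is refused whole. The fingers move at their own pace and stop on an object; "grip_force" is the grip in N (left out, the last holds). Time passes only in rows, so rows that do not move let the fingers close. It gives the time, the measured TCP pose, the force, the opening and the grip force at its end, in the units of the state.
- get_obs(): the state, without advancing time (a new reading comes with each control period).
- read_camera(name): name is "side" or "top"; returns a dict with "color" (480x640x3 uint8, blue, green, red), "fov_y" (degrees; the focal length in pixels is half the picture's height over the tangent of half this angle, whatever the lens; pixels are square), "cx", "cy" (the principal point, pixels), "k1" (the pictures are not rectified: a ray, as slopes to the right and down, at radius r is drawn at 1 + k1 r^2 times it, then the intrinsics apply), "cam_to_world" (4x4, takes a point from camera to world coordinates). Camera axes: x right, y up, looking along -z (the intrinsics and any distortion apply to the point x, -y, -z); pixel columns grow to the right and rows downward; lengths in m; the calibration is good to about 2 mm. A picture is of the moment at which its call begins. There is no depth.
- sign_off(): hands the job in; it is judged then, once.
The state is a dict: "time_s": time; "qpos": joint angles; "joint_velocities": joint speeds; "effort": joint torques, N m; "tool_pos": TCP position; "tool_rot": TCP orientation; "force": force on the tool from outside, world axes, zero at the start; "wrist_torque": the same for the moment, N m; "grip_width": finger opening in m; "grasp_force": force on a finger pad.
Only numpy, scipy, OpenCV 4.12 (cv2) and the standard library are available. Lean on these libraries where they do the work, as an engineer would, in place of code of your own. Each camera call takes 0.05 s, during which the arm holds its last target. There are 200 camera calls.

TASK

One of the four jars leaning in the rack has lost its seal: the button in its lid clicks fully down under a light press of a fingertip, while the buttons of the sound jars hold firm and must not be forced down. Find it by pressing, click its button fully down with the fingers, then take that jar out of the rack and stand it upright and gently on the sprung platform of the dispenser, so that the platform sinks under it. Leave the other jars seated in the rack and everything else where it is.

Things in the scene. Friction and masses are not known exactly. Their poses are not given: they have to be found in the camera images.
- rack: Fixed plywood rack, 330 mm long in y, with four square pockets whose axes lean 0.48 rad (27.5 deg) from vertical towards rack -x. Origin on the table under the row; z up. Pocket floor centres: y = -126, -42, 42, 126 mm, 40 mm above the table; 50 mm square inside, walls 4 mm thick, 26 mm deep along the leaning axis; 26 mm gaps between pockets.
- well: Fixed sprung dispenser: a square steel well 112 mm outside, 104 mm inside, rim 70 mm above the table, open at the top, four thin corner posts to 78 mm. Origin on the table under its centre, x and y along its sides.
- platform_top (a point): Centre of the top face of the sprung grey platform (100 x 100 mm) in the well, level; unloaded it stands 66 mm above the table, 4 mm below the rim.
- platform (a joint): How far the platform has sunk, in m: 0 unloaded, up to 0.035. It starts to sink at 0.6 N and sinks a further 10 mm per newton: 12 to 23 mm under one jar.
- jar_a: One of four like amber glass jars with a steel screw lid, 46 mm in diameter (glass and lid), 76 mm tall without the button, 0.19 to 0.30 kg, starting in a pocket of the rack, resting on its floor. Origin at the centre of its underside, z along its axis towards the lid. Any one of the four may be the one with the broken seal.
- cap_a (a joint): Seal button in the lid of jar_a: travel down in m, 0 up, 0.004 fully down. In a sound jar it does not give below 12 N and takes 24 N or more to go fully down; in the jar with the broken seal it gives at 1.8 N and is fully down at 3.8 N. It springs back up.
- cap_a_top (a point): Centre of the top of the round steel button (22 mm in diameter) in the lid of jar_a; when up it stands 6 mm proud of the lid (82 mm from the jar's underside), z along the jar's axis.
- jar_b: One of four like amber glass jars with a steel screw lid, 46 mm in diameter (glass and lid), 76 mm tall without the button, 0.19 to 0.30 kg, starting in a pocket of the rack, resting on its floor. Origin at the centre of its underside, z along its axis towards the lid. Any one of the four may be the one with the broken seal.
- cap_b (a joint): Seal button in the lid of jar_b: travel down in m, 0 up, 0.004 fully down. In a sound jar it does not give below 12 N and takes 24 N or more to go fully down; in the jar with the broken seal it gives at 1.8 N and is fully down at 3.8 N. It springs back up.
- cap_b_top (a point): Centre of the top of the round steel button (22 mm in diameter) in the lid of jar_b; when up it stands 6 mm proud of the lid (82 mm from the jar's underside), z along the jar's axis.
- jar_c: One of four like amber glass jars with a steel screw lid, 46 mm in diameter (glass and lid), 76 mm tall without the button, 0.19 to 0.30 kg, starting in a pocket of the rack, resting on its floor. Origin at the centre of its underside, z along its axis towards the lid. Any one of the four may be the one with the broken seal.
- cap_c (a joint): Seal button in the lid of jar_c: travel down in m, 0 up, 0.004 fully down. In a sound jar it does not give below 12 N and takes 24 N or more to go fully down; in the jar with the broken seal it gives at 1.8 N and is fully down at 3.8 N. It springs back up.
- cap_c_top (a point): Centre of the top of the round steel button (22 mm in diameter) in the lid of jar_c; when up it stands 6 mm proud of the lid (82 mm from the jar's underside), z along the jar's axis.
- jar_d: One of four like amber glass jars with a steel screw lid, 46 mm in diameter (glass and lid), 76 mm tall without the button, 0.19 to 0.30 kg, starting in a pocket of the rack, resting on its floor. Origin at the centre of its underside, z along its axis towards the lid. Any one of the four may be the one with the broken seal.
- cap_d (a joint): Seal button in the lid of jar_d: travel down in m, 0 up, 0.004 fully down. In a sound jar it does not give below 12 N and takes 24 N or more to go fully down; in the jar with the broken seal it gives at 1.8 N and is fully down at 3.8 N. It springs back up.
- cap_d_top (a point): Centre of the top of the round steel button (22 mm in diameter) in the lid of jar_d; when up it stands 6 mm proud of the lid (82 mm from the jar's underside), z along the jar's axis.
- stock_jar: Bystander: upright jar, 68 mm in diameter, 110 mm tall; origin at the centre of its underside.
- small_bottle: Bystander: upright amber bottle, 36 mm in diameter, 75 mm tall; origin at the centre of its underside.
- soft_brush: Bystander: brush lying on the table along its x axis.
- spare_ring: Bystander: flat steel lid ring, 52 mm in diameter, 10 mm high, lying flat.
- dish: Bystander: white ceramic dish, 90 mm in diameter, 22 mm high.
- box_slides: Bystander: cardboard box 80 x 50 x 30 mm lying flat.
- forceps: Bystander: steel forceps, 116 mm long along its x axis, lying flat.
Not all that is in view belongs to the job. What is shaped like the jar_c but green is not meant.

How it is judged (in metres and radians):
On the way, in this order (a step that is already met when the one before it is completed fails the run):
1. the fingers press the button of the jar with the broken seal fully down (value of joint cap_c above 0.003 m and contact force between the fingers and jar_c above 1 N), for 0.05 s.
2. that jar is out of the rack (distance of jar_c from where it was at the start of the episode above 0.06 m), for 0.1 s.
At the end, for the whole second after the job is handed in: The unsealed jar stands upright (within 0.1 rad), at rest on the platform (underside within 4 mm of its top, axis within 30 mm of its centre along each side), which has sunk over 6 mm; the other jars are within 15 mm and the bystanders within 30 mm of where they started (angle between jar_c's own z axis and vertical below 0.1 rad and x of jar_c in the frame of platform_top between -0.03 and 0.03 m and y of jar_c in the frame of platform_top between -0.03 and 0.03 m and z of jar_c in the frame of platform_top between -0.004 and 0.004 m and value of joint platform above 0.006 m and linear speed of jar_c below 0.02 m/s and distance of each of jar_a, jar_b, jar_d from where it was at the start of the episode below 0.015 m and distance of each of stock_jar, small_bottle, soft_brush, spare_ring, dish, box_slides, forceps from where it was at the start of the episode below 0.03 m); the robot touches nothing.
It fails at once if the button of a sound jar is forced down (more than 3 mm) (value of joint any of cap_a, cap_b, cap_d above 0.003 m).
It fails at once if a sound jar is taken from its place (moved more than 30 mm) (distance of any of jar_a, jar_b, jar_d from where it was at the start of the episode above 0.03 m).
It fails at once if a bystander is knocked away (moved more than 30 mm) (distance of any of stock_jar, small_bottle, soft_brush, spare_ring, dish, box_slides, forceps from where it was at the start of the episode above 0.03 m).
It fails at once if the jar is dropped or banged on the platform or the well (more than 25 N) (contact force between jar_c and well above 25 N).
It also fails if it takes over 61 s, if anything falls off the work surface, if the arm or the gripper's body presses on something with over 40 N, if the wrist force passes 120 N, or if a joint passes its speed limit or range.

## Working session

There is one attempt and no reset: what is moved stays moved. The work goes in short steps, Python scripts to look and compute and a tool call to move; the robot and the scene stay as the last step left them, time stands still between calls to the robot, and variables do not carry over. Pictures are saved under pics/ and viewed, at most 10 in all, crops included, and the job is handed in when it is done.

Besides the shell and the picture viewer there is one more tool, called after "Emit:" as a command line: name --argument value ..., lists and objects as JSON in quotes. drive_tool: Moves the arm, as the interface text tells. Its arguments: {"type":"object","properties":{"rows":{"type":"array","items":{"type":"number"}},"grip_force":{"type":"number"}},"required":["rows"]}

```bash
mkdir -p pics; cat > h.py <<'E'
import numpy as np,cv2
from cell import get_obs,read_camera,sign_off,tcp_to_tips
def K(c):
    h,w=c['color'].shape[:2]; f=h/2/np.tan(np.radians(c['fov_y'])/2)
    return np.array([[f,0,c['cx']],[0,f,c['cy']],[0,0,1]]),np.array([c['k1'],0,0,0,0.])
def ray(c,uv):
    k,d=K(c); p=cv2.undistortPoints(np.float64([[uv]]),k,d)[0,0]
    T=np.array(c['cam_to_world']); v=T[:3,:3]@np.array([p[0],-p[1],-1]); return T[:3,3],v/np.linalg.norm(v)
def plane(c,uv,z):
    o,v=ray(c,uv); return o+v*(z-o[2])/v[2]
def proj(c,P):
    k,d=K(c); T=np.array(c['cam_to_world']); q=(np.atleast_2d(P)-T[:3,3])@T[:3,:3]
    return cv2.projectPoints(q*[1,-1,-1],np.zeros(3),np.zeros(3),k,d)[0][:,0]
def tri(c1,a,c2,b):
    o,v=ray(c1,a);p,w=ray(c2,b)
    s=np.linalg.lstsq(np.c_[v,-w],p-o,rcond=None)[0]; A=o+v*s[0];B=p+w*s[1]
    return (A+B)/2,np.linalg.norm(A-B)
E
python3 - <<'E'
from h import *
import pickle
np.set_printoptions(precision=3,suppress=True)
print(tcp_to_tips,get_obs())
for n in('top','side'):
    c=read_camera(n);cv2.imwrite(f'pics/{n}0.png',c['color']);pickle.dump(c,open(n+'0.pkl','wb'));print(n,c['fov_y'],c['k1'],np.array(c['cam_to_world']))
E
```

```text
0.1822 {'time_s': 0.0, 'qpos': array([68.13 , 18.438, -4.015, 83.176,  1.297, 78.541, -3.259]), 'joint_velocities': array([ 0.042, -0.022,  0.033, -0.024,  0.101, -0.038, -0.061]), 'effort': array([  0.   , -49.128,  -0.404, -31.253,  -0.064,   0.044,   0.   ]), 'tool_pos': array([ 0.25 , -0.6  ,  0.404]), 'tool_rot': array([-179.89 ,    0.007,   22.681]), 'force': array([ 0.993, -0.569, -0.439]), 'wrist_torque': array([-0.03 , -0.015, -0.044]), 'grasp_force': 0.0, 'grip_width': 0.0872666904054751}
top 57.405105569035904 -0.06625506527846894 [[ 0.025  0.999 -0.026  0.505]
 [-0.999  0.024 -0.023 -0.004]
 [-0.022  0.027  0.999  1.314]
 [ 0.     0.     0.     1.   ]]
side 53.02750739404868 -0.0627929758710007 [[-0.731  0.45  -0.513  0.03 ]
 [-0.682 -0.502  0.531  0.563]
 [-0.019  0.739  0.674  0.765]
 [ 0.     0.     0.     1.   ]]
```

View pics/top0.png

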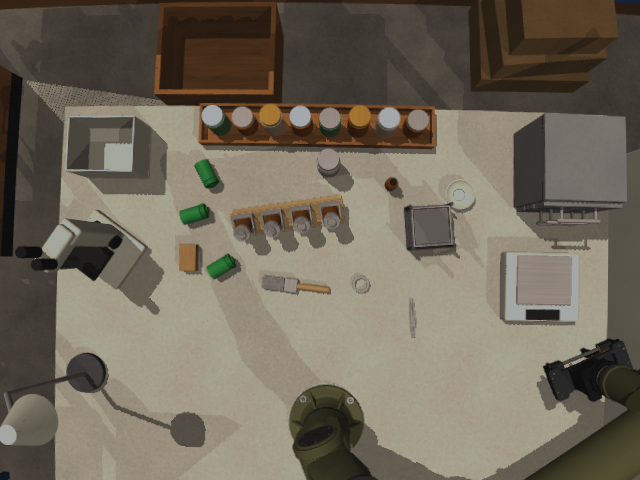

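View pics/side0.png

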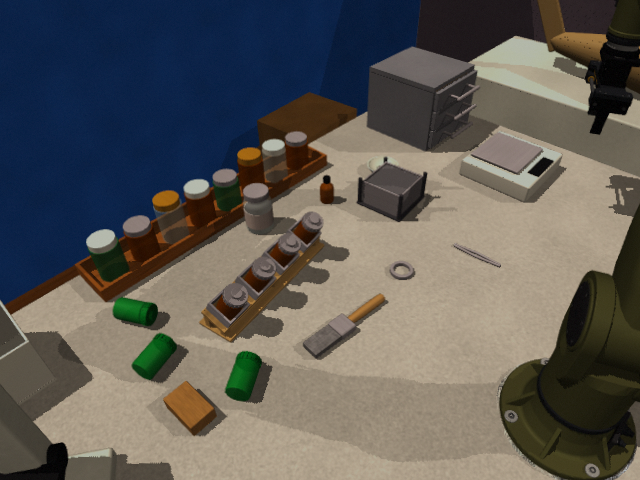

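The top view shows four amber jars with steel lids in the rack, lids leaning toward the robot at about (244,230), (273,227), (303,223), (332,214). The sprung well is at (430,228). The three loose green jars at (206,173), (194,214) and (221,266) are not meant. The side view shows the rack jars' buttons at (235,293), (263,266), (289,242), (313,219). Next I'll enlarge both views to measure.

```bash
python3 - <<'E'
from h import *
import pickle
t=pickle.load(open('top0.pkl','rb'))['color'];s=pickle.load(open('side0.pkl','rb'))['color']
a=cv2.resize(t[190:260,220:360],None,fx=5.7,fy=5.7,interpolation=cv2.INTER_CUBIC)[:299]
a=cv2.resize(t[190:256,225:360],(800,391),interpolation=cv2.INTER_CUBIC)
cv2.imwrite('pics/tc.png',a)
b=cv2.resize(s[195:345,195:345],(600,600),interpolation=cv2.INTER_CUBIC);cv2.imwrite('pics/sc.png',b)
E
```

```text
(no output)
```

View pics/tc.png

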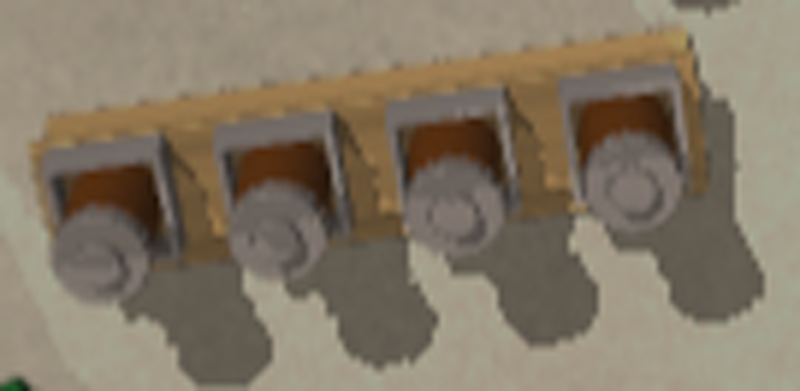

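View pics/sc.png

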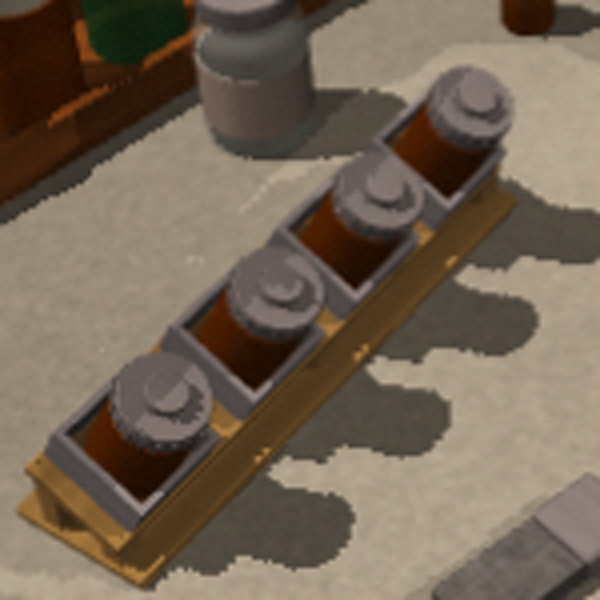

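The enlarged crops show four amber jars with clearly visible buttons. In the top crop they are at (95,265), (278,240), (452,215), (634,190), and in the side crop at (172,388), (286,286), (387,187), (482,97). I'll triangulate these, fit the rack's x, y and yaw, and crop the well.

```bash
python3 - <<'E'
from h import *
import pickle
from scipy.optimize import least_squares
np.set_printoptions(precision=4,suppress=True)
t=pickle.load(open('top0.pkl','rb'));s=pickle.load(open('side0.pkl','rb'))
tu=np.array([(95,265),(278,240),(452,215),(634,190)])/5.926+[225,190]
su=np.array([(172,388),(286,286),(387,187),(482,97)])/4+[195,195]
for a,b in zip(tu,su): print(tri(t,a,s,b), plane(t,a,.1127),plane(s,b,.1127))
th=.48;ys=np.array([.126,.042,-.042,-.126])
def pts(p):
    c,n=np.cos(p[2]),np.sin(p[2])
    L=np.c_[np.full(4,-.082*np.sin(th)),ys,np.full(4,.04+.082*np.cos(th))]
    return L@np.array([[c,n,0],[-n,c,0],[0,0,1]])+[p[0],p[1],0]
r=least_squares(lambda p:np.r_[(proj(t,pts(p))-tu).ravel(),(proj(s,pts(p))-su).ravel()],[.55,.08,0])
print(r.x,np.degrees(r.x[2]));print(r.fun.reshape(-1,2));print(pts(r.x))
a=t['color'][190:265,390:490];b=s['color'][145:230,340:440]
cv2.imwrite('pics/w.png',np.hstack([cv2.resize(a,(400,300),interpolation=cv2.INTER_CUBIC),cv2.resize(b,(400,340),interpolation=cv2.INTER_CUBIC)[:300]]))
E
```

```text
(array([0.5477, 0.2446, 0.1144]), np.float64(0.0026846716024284453)) [0.5487 0.246  0.1127] [0.548  0.2429 0.1127]
(array([0.5622, 0.1609, 0.1079]), np.float64(0.0010594078467137061)) [0.5623 0.1607 0.1127] [0.5579 0.1635 0.1127]
(array([0.5754, 0.0796, 0.1097]), np.float64(0.001657175220378279)) [0.5758 0.08   0.1127] [0.5722 0.0813 0.1127]
(array([ 0.5888, -0.0048,  0.1096]), np.float64(0.0019927505984085893)) [ 0.5894 -0.0041  0.1127] [ 0.5854 -0.0027  0.1127]
[0.6048 0.1266 0.1599] 9.161122150202516
[[ 0.3646  0.4888]
 [-0.5111  0.5627]
 [ 0.3024  0.624 ]
 [-0.1209  0.6805]
 [-0.6252  0.7812]
 [-0.4249 -1.1225]
 [ 0.1275 -0.9879]
 [-0.3467 -0.6757]]
[[ 0.5474  0.2449  0.1127]
 [ 0.5607  0.162   0.1127]
 [ 0.5741  0.0791  0.1127]
 [ 0.5875 -0.0038  0.1127]]
```

View pics/w.png

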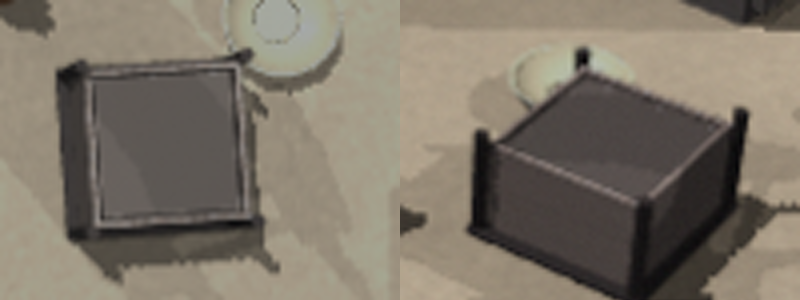

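The top half of the crop shows the well rim corners at (85,70), (242,63), (253,220), (95,228). In the side half they are at (92,148), (185,70), (332,128), (240,203). I'll compute the well pose and the approach to the nearest jar.

```bash
cat >> h.py <<'E'
from scipy.spatial.transform import Rotation as Ro
th=.48; RX=.6048; RY=.1266; PSI=.1599
def jar(i,s,dx=-.002):  # i=0..3 from +y to -y, s along axis ; point on axis
    y=[.126,.042,-.042,-.126][i]
    L=np.array([dx*np.cos(th)-s*np.sin(th)+.0018,y,.04+dx*np.sin(th)+s*np.cos(th)])
    return Ro.from_euler('z',PSI).apply(L)+[RX,RY,0]
RJ=Ro.from_euler('z',PSI)*Ro.from_euler('y',-th)*Ro.from_euler('x',np.pi)
def tcp(point,R,ahead): return point-R.apply([0,0,ahead])
def go(P,R,n,f,start=None):
    o=get_obs()
    p,r=(o['tool_pos'],Ro.from_euler('xyz',o['tool_rot'],degrees=True)) if start is None else start
    rv=(r.inv()*R).as_rotvec()/n; rows=[]
    for k in range(n):
        d=r.inv().apply(P-p)/(n-k); d=np.round(d,4); w=np.round(rv,3)
        if k==n-1: w=np.round((r.inv()*R).as_rotvec(),3)
        rows.append([*d,*w,f]); p=p+r.apply(d); r=r*Ro.from_rotvec(w)
    for k in range(0,n,5): print(str([float(x) for q in rows[k:k+5] for x in q]).replace(' ',''))
    return P,R
E
python3 - <<'E'
from h import *
import pickle
np.set_printoptions(precision=4,suppress=True)
t=pickle.load(open('top0.pkl','rb'));s=pickle.load(open('side0.pkl','rb'))
a=np.array([(85,70),(242,63),(253,220),(95,228)])/4+[390,190]
b=np.array([(92,148),(185,70),(332,128),(240,203)])/4+[340,145]
A=np.array([plane(t,q,.07) for q in a]);B=np.array([plane(s,q,.07) for q in b])
print(A,A.mean(0));print(B,B.mean(0))
for X in(A,B): print([np.linalg.norm(X[k]-X[k-1]) for k in range(4)])
e=A[0]-A[1];print('well yaw',np.degrees(np.arctan2(*(A[0]-A[3])[[1,0]])),np.degrees(np.arctan2(-e[0],e[1])))
T=tcp(jar(3,.082+.015),RJ,tcp_to_tips);print(T,RJ.as_matrix(),RJ.as_euler('xyz',degrees=True))
go(T,RJ,20,-1)
E
```

```text
[[ 0.6392 -0.2284  0.07  ]
 [ 0.6469 -0.3402  0.07  ]
 [ 0.5354 -0.3498  0.07  ]
 [ 0.5271 -0.2375  0.07  ]] [ 0.5872 -0.289   0.07  ]
[[ 0.6336 -0.2246  0.07  ]
 [ 0.6439 -0.334   0.07  ]
 [ 0.5344 -0.3422  0.07  ]
 [ 0.5312 -0.2393  0.07  ]] [ 0.5858 -0.285   0.07  ]
[np.float64(0.11245006340411591), np.float64(0.11213274100519745), np.float64(0.11191285239525298), np.float64(0.11258379432589961)]
[np.float64(0.10336043853818791), np.float64(0.10986854873268413), np.float64(0.10979005275614497), np.float64(0.10292250040087379)]
well yaw 4.667247459377423 3.981014737564611
[ 0.4976 -0.0183  0.2867] [[ 0.8757  0.1592  0.4559]
 [ 0.1412 -0.9872  0.0735]
 [ 0.4618  0.     -0.887 ]] [180.     -27.502    9.1616]
[0.0226,-0.022,0.0059,-0.003,0.024,0.012,-1.0,0.0222,-0.0223,0.0064,-0.003,0.024,0.012,-1.0,0.0218,-0.0226,0.0068,-0.003,0.024,0.012,-1.0,0.0213,-0.0229,0.0073,-0.003,0.024,0.012,-1.0,0.0209,-0.0232,0.0077,-0.003,0.024,0.012,-1.0]
[0.0204,-0.0234,0.0081,-0.003,0.024,0.012,-1.0,0.0199,-0.0237,0.0085,-0.003,0.024,0.012,-1.0,0.0194,-0.024,0.0089,-0.003,0.024,0.012,-1.0,0.0189,-0.0242,0.0093,-0.003,0.024,0.012,-1.0,0.0184,-0.0245,0.0097,-0.003,0.024,0.012,-1.0]
[0.0179,-0.0247,0.0101,-0.003,0.024,0.012,-1.0,0.0173,-0.025,0.0104,-0.003,0.024,0.012,-1.0,0.0168,-0.0252,0.0108,-0.003,0.024,0.012,-1.0,0.0162,-0.0254,0.0111,-0.003,0.024,0.012,-1.0,0.0156,-0.0257,0.0114,-0.003,0.024,0.012,-1.0]
[0.015,-0.0259,0.0117,-0.003,0.024,0.012,-1.0,0.0144,-0.0261,0.0119,-0.003,0.024,0.012,-1.0,0.0138,-0.0263,0.0122,-0.003,0.024,0.012,-1.0,0.0132,-0.0265,0.0124,-0.003,0.024,0.012,-1.0,0.0126,-0.0267,0.0127,0.0,0.022,0.004,-1.0]
```

The well's sides measure 112 mm as they should. Its centre is about (0.587, -0.288), with a yaw of about 4.3°. I'll move to hover over the nearest jar.

Emit:
drive_tool --rows '[0.0226,-0.022,0.006,-0.003,0.024,0.012,-1,0.0222,-0.0223,0.0064,-0.003,0.024,0.012,-1,0.0218,-0.0226,0.0068,-0.003,0.024,0.012,-1,0.0213,-0.0229,0.0073,-0.003,0.024,0.012,-1,0.0209,-0.0232,0.0077,-0.003,0.024,0.012,-1]' --grip_force 20

```text
time_s: 0.72
tool_pos: [0.3127, -0.4534, 0.3745]
tool_rot: [179.4, -6.9, 19.2]
force: [0.1, -0.1, 0.2]
grip_width: 0.0453
grasp_force: 0.0
```

Emit:
drive_tool --rows '[0.0204,-0.0234,0.0081,-0.003,0.024,0.012,-1,0.0199,-0.0237,0.0085,-0.003,0.024,0.012,-1,0.0194,-0.024,0.0089,-0.003,0.024,0.012,-1,0.0189,-0.0242,0.0093,-0.003,0.024,0.012,-1,0.0184,-0.0245,0.0097,-0.003,0.024,0.012,-1]'

```text
time_s: 1.35
tool_pos: [0.3744, -0.3082, 0.3454]
tool_rot: [179.1, -13.8, 15.9]
force: [0.8, 0.4, 0.2]
grip_width: 0.0018
grasp_force: 0.0
```

Emit:
drive_tool --rows '[0.0179,-0.0247,0.0101,-0.003,0.024,0.012,-1,0.0173,-0.025,0.0104,-0.003,0.024,0.012,-1,0.0168,-0.0252,0.0108,-0.003,0.024,0.012,-1,0.0162,-0.0254,0.0111,-0.003,0.024,0.012,-1,0.0156,-0.0257,0.0114,-0.003,0.024,0.012,-1]'

```text
time_s: 1.98
tool_pos: [0.4362, -0.1629, 0.3158]
tool_rot: [179.3, -20.8, 12.4]
force: [-0.3, -0.0, -0.5]
grip_width: 0.0004
grasp_force: 0.0
```

Emit:
drive_tool --rows '[0.015,-0.0259,0.0117,-0.003,0.024,0.012,-1,0.0144,-0.0261,0.0119,-0.003,0.024,0.012,-1,0.0138,-0.0263,0.0122,-0.003,0.024,0.012,-1,0.0132,-0.0265,0.0124,-0.003,0.024,0.012,-1,0.0126,-0.0267,0.0127,0,0.022,0.004,-1]'

```text
time_s: 2.6
tool_pos: [0.4977, -0.0177, 0.2864]
tool_rot: [179.9, -27.5, 9.2]
force: [0.6, -0.4, -1.2]
grip_width: 0.0006
grasp_force: 0.0
```

```bash
python3 - <<'E'
from h import *
for n in('top','side'):
    c=read_camera(n)['color']; 
    a=cv2.resize(c[190:260,290:390],(400,280),interpolation=cv2.INTER_CUBIC) if n=='top' else cv2.resize(c[150:250,260:360],(400,400),interpolation=cv2.INTER_CUBIC)
    b=a[:280] if n=='top' else np.hstack([b,a[120:400]])
cv2.imwrite('pics/hov.png',b)
o=get_obs();print(o['tool_pos'],o['tool_rot'],o['force'],o['time_s'],o['grip_width'],tcp(jar(3,.097),RJ,tcp_to_tips))
go(tcp(jar(3,.097),RJ,tcp_to_tips),RJ,1,-1)
E
```

```text
[ 0.49783408 -0.01517762  0.28614407] [179.95141802 -27.48556171   9.48730599] [ 0.42821511 -0.14518879 -0.66628087] 2.7 0.0003257882709758557 [ 0.4976033  -0.01831647  0.28672542]
[-0.0004,0.0031,-0.0009,-0.002,0.0,0.005,-1.0]
```

View pics/hov.png

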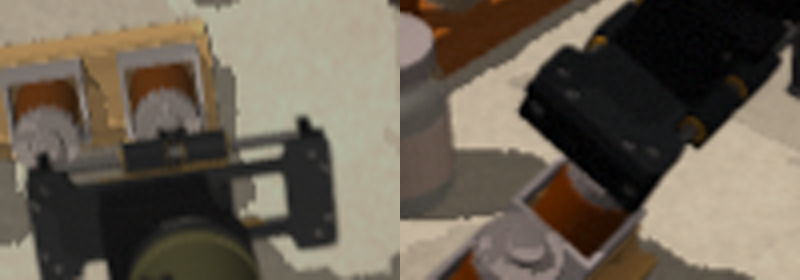

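The crops show the closed fingertips just above the lid of the jar nearest -y, at top crop (165,120) and side crop (590,190). They're aligned to within about 3 mm. I'll correct that offset and press gradually.

Emit:
drive_tool --rows '[0,0.003,0,-0.002,0,0.005,-1,0,0,0.01,0,0,0,-1,0,0,0,0,0,0,-1,0,0,0,0,0,0,-1]'

```text
time_s: 3.2
tool_pos: [0.5028, -0.0214, 0.2778]
tool_rot: [179.9, -27.5, 8.8]
force: [-0.6, -0.1, 0.9]
grip_width: 0.0004
grasp_force: 0.0
```

Emit:
drive_tool --rows '[0,0,0.003,0,0,0,-1,0,0,0,0,0,0,-1]'

```text
time_s: 3.45
tool_pos: [0.5042, -0.0207, 0.2752]
tool_rot: [179.9, -27.5, 8.9]
force: [-0.4, 0.1, 0.5]
grip_width: 0.0004
grasp_force: 0.0
```

Emit:
drive_tool --rows '[0,0,0.002,0,0,0,-1,0,0,0,0,0,0,-1]'

```text
time_s: 3.7
tool_pos: [0.5053, -0.0206, 0.2737]
tool_rot: [179.9, -27.6, 8.9]
force: [-0.5, 0.1, 1.7]
grip_width: 0.0006
grasp_force: 0.7
```

Emit:
drive_tool --rows '[0,0,0.001,0,0,0,-1,0,0,0,0,0,0,-1]'

```text
time_s: 3.95
tool_pos: [0.5059, -0.0205, 0.2736]
tool_rot: [179.9, -27.6, 8.9]
force: [-7.2, -1.2, 10.2]
grip_width: 0.0008
grasp_force: 6.3
```

Emit:
drive_tool --rows '[0,0,0.001,0,0,0,-1,0,0,0,0,0,0,-1]'

```text
time_s: 4.2
tool_pos: [0.5063, -0.0204, 0.2729]
tool_rot: [179.8, -27.6, 8.9]
force: [-8.7, -1.7, 12.2]
grip_width: 0.0005
grasp_force: 7.5
```

This jar holds firm at about 12 to 15 N, so it is sound. I'll back off and go to the next one.

Emit:
drive_tool --rows '[0,0,-0.02,0,0,0,-1,0,-0.043,0,0,0,0,-1,0,-0.043,0,0,0,0.006,-1,0,0,0,0,0,0,-1,0,0,0.012,0,0,0,-1]'

```text
time_s: 4.82
tool_pos: [0.4894, 0.0638, 0.2793]
tool_rot: [180.0, -27.6, 8.5]
force: [-0.4, 0.2, 0.0]
grip_width: 0.0004
grasp_force: 0.0
```

Emit:
drive_tool --rows '[0,0,0,0,0,0,-1,0,0,0.003,0,0,0,-1,0,0,0,0,0,0,-1]'

```text
time_s: 5.2
tool_pos: [0.4906, 0.0638, 0.276]
tool_rot: [-179.9, -27.5, 8.4]
force: [-0.3, -0.1, 0.2]
grip_width: 0.0003
grasp_force: 0.0
```

```bash
python3 - <<'E'
from h import *
o=get_obs();R=Ro.from_euler('xyz',o['tool_rot'],degrees=True)
print(o['tool_pos'],o['tool_rot'],o['force'],'tip offset from button, tool axes',RJ.inv().apply(o['tool_pos']+R.apply([0,0,tcp_to_tips])-jar(2,.082)))
E
```

```text
[0.49059629 0.06377196 0.27604761] [-179.90542804  -27.52217335    8.43612101] [-0.34757039 -0.1443406   0.22403075] tip offset from button, tool axes [ 0.00058802  0.00260841 -0.00268938]
```

Emit:
drive_tool --rows '[0,-0.002,0.002,0,0,-0.012,-1,0,0,0,0,0,0,-1]'

```text
time_s: 5.45
tool_pos: [0.4911, 0.0665, 0.2743]
tool_rot: [179.7, -27.5, 9.3]
force: [0.0, -0.0, 0.6]
grip_width: 0.0005
grasp_force: 0.0
```

Emit:
drive_tool --rows '[0,0,0.0012,0,0,0,-1,0,0,0,0,0,0,-1]'

```text
time_s: 5.7
tool_pos: [0.492, 0.0666, 0.2738]
tool_rot: [179.7, -27.6, 9.3]
force: [-2.8, -0.5, 4.4]
grip_width: 0.0005
grasp_force: 2.7
```

Emit:
drive_tool --rows '[0,0,0.001,0,0,0,-1,0,0,0,0,0,0,-1]'

```text
time_s: 5.95
tool_pos: [0.4924, 0.0667, 0.2733]
tool_rot: [179.7, -27.6, 9.3]
force: [-7.8, -0.9, 11.4]
grip_width: 0.0003
grasp_force: 6.9
```

This one is sound too: the force rose from 5 to 14 N with 1 mm of travel. I'll try the next.

Emit:
drive_tool --rows '[0,0,-0.02,0,0,0,-1,0,-0.042,0,0,0,0,-1,0,-0.042,0,0,0,0,-1,0,0,0,0,0,0,-1,0,0,0.014,0,0,0,-1]'

```text
time_s: 6.58
tool_pos: [0.4764, 0.1489, 0.2779]
tool_rot: [179.6, -27.6, 9.3]
force: [-0.0, -0.4, -0.2]
grip_width: 0.0003
grasp_force: 0.0
```

Emit:
drive_tool --rows '[0,0,0,0,0,0,-1,0,0,0.003,0,0,0,-1,0,0,0,0,0,0,-1]'

```text
time_s: 6.95
tool_pos: [0.4776, 0.1488, 0.2747]
tool_rot: [179.7, -27.5, 9.2]
force: [-0.1, -0.7, 0.2]
grip_width: 0.0007
grasp_force: 0.0
```

Emit:
drive_tool --rows '[0,0,0.0015,0,0,0,-1,0,0,0,0,0,0,-1]'

```text
time_s: 7.2
tool_pos: [0.4785, 0.1493, 0.2738]
tool_rot: [179.7, -27.6, 9.3]
force: [-0.1, -0.4, 2.2]
grip_width: 0.0004
grasp_force: 1.1
```

Emit:
drive_tool --rows '[0,0,0.001,0,0,0,-1,0,0,0,0,0,0,-1]'

```text
time_s: 7.45
tool_pos: [0.479, 0.1495, 0.2735]
tool_rot: [179.7, -27.6, 9.3]
force: [-6.8, -1.7, 11.7]
grip_width: 0.0006
grasp_force: 7.0
```

That one is sound as well, so the last jar (+y end) should be the broken one. I'll press it.

Emit:
drive_tool --rows '[0,0,-0.02,0,0,0,-1,0,-0.042,0,0,0,0,-1,0,-0.042,0,0,0,0,-1,0,0,0,0,0,0,-1,0,0,0.014,0,0,0,-1]'

```text
time_s: 8.07
tool_pos: [0.4628, 0.2318, 0.2779]
tool_rot: [179.6, -27.6, 9.3]
force: [0.5, -0.3, -0.1]
grip_width: 0.0005
grasp_force: 0.0
```

Emit:
drive_tool --rows '[0,0,0,0,0,0,-1,0,0,0.003,0,0,0,-1,0,0,0,0,0,0,-1]'

```text
time_s: 8.45
tool_pos: [0.464, 0.2318, 0.2748]
tool_rot: [179.7, -27.5, 9.2]
force: [-0.6, 0.8, 0.9]
grip_width: 0.0007
grasp_force: 0.0
```

Emit:
drive_tool --rows '[0,0,0.0015,0,0,0,-1,0,0,0,0,0,0,-1]'

```text
time_s: 8.7
tool_pos: [0.4648, 0.2322, 0.2737]
tool_rot: [179.7, -27.6, 9.3]
force: [0.3, 0.3, 1.2]
grip_width: 0.0005
grasp_force: 0.4
```

Emit:
drive_tool --rows '[0,0,0.001,0,0,0,-1,0,0,0,0,0,0,-1]'

```text
time_s: 8.95
tool_pos: [0.4653, 0.2324, 0.2728]
tool_rot: [179.7, -27.6, 9.3]
force: [-0.5, 0.5, 1.9]
grip_width: 0.0003
grasp_force: 1.1
```

It gives at about 2 N, so this is the broken seal. I'll press it fully down.

Emit:
drive_tool --rows '[0,0,0.0015,0,0,0,-1,0,0,0,0,0,0,-1]'

```text
time_s: 9.2
tool_pos: [0.4659, 0.2325, 0.2713]
tool_rot: [179.7, -27.5, 9.3]
force: [0.1, -0.5, 3.4]
grip_width: 0.0004
grasp_force: 1.5
```

Emit:
drive_tool --rows '[0,0,0.0012,0,0,0,-1,0,0,0,0,0,0,-1]'

```text
time_s: 9.45
tool_pos: [0.4664, 0.2325, 0.2702]
tool_rot: [179.7, -27.5, 9.3]
force: [-0.1, 0.0, 2.8]
grip_width: 0.0004
grasp_force: 1.8
```

Emit:
drive_tool --rows '[0,0,0.001,0,0,0,-1,0,0,0,0,0,0,-1]'

```text
time_s: 9.7
tool_pos: [0.4671, 0.2327, 0.27]
tool_rot: [179.7, -27.6, 9.3]
force: [-4.5, -3.0, 11.1]
grip_width: 0.0004
grasp_force: 5.9
```

It bottomed out at 12 N after about 4 mm. I'll retract, open partly (66 mm), and check alignment.

Emit:
drive_tool --rows '[0,0,0,0,0,0,-1,0,0,-0.02,0,0,0,-1,0,0,-0.04,0,0,0,0.5,0,0,0,0,0,0,0.5,0,0,0,0,0,0,0.5]'

```text
time_s: 10.32
tool_pos: [0.4459, 0.2259, 0.3084]
tool_rot: [179.3, -27.0, 9.1]
force: [-1.0, 0.4, 0.0]
grip_width: 0.023
grasp_force: 0.0
```

Emit:
drive_tool --rows '[0,0,0,0,0,0,0.5,0,0,0,0,0,0,0.5]'

```text
time_s: 10.58
tool_pos: [0.4459, 0.2266, 0.3083]
tool_rot: [179.5, -27.0, 9.1]
force: [-0.3, -0.4, -0.1]
grip_width: 0.0422
grasp_force: 0.0
```

```bash
python3 - <<'E'
from h import *
o=get_obs();R=Ro.from_euler('xyz',o['tool_rot'],degrees=True)
print(o['tool_pos'],o['tool_rot'],o['grip_width'],'tip offset from button, tool axes',RJ.inv().apply(o['tool_pos']+R.apply([0,0,tcp_to_tips])-jar(0,.082)))
im=[]
for n,(x,y) in dict(top=(205,180),side=(180,215)).items():
    c=read_camera(n)['color'];im.append(cv2.resize(c[y:y+100,x:x+100],(400,400),interpolation=cv2.INTER_CUBIC))
cv2.imwrite('pics/g.png',np.hstack(im))
E
```

```text
[0.44586381 0.22657891 0.30831179] [179.46189294 -26.96563422   9.10810393] 0.04221514626580391 tip offset from button, tool axes [-0.00246018  0.00377904 -0.03974546]
```

View pics/g.png

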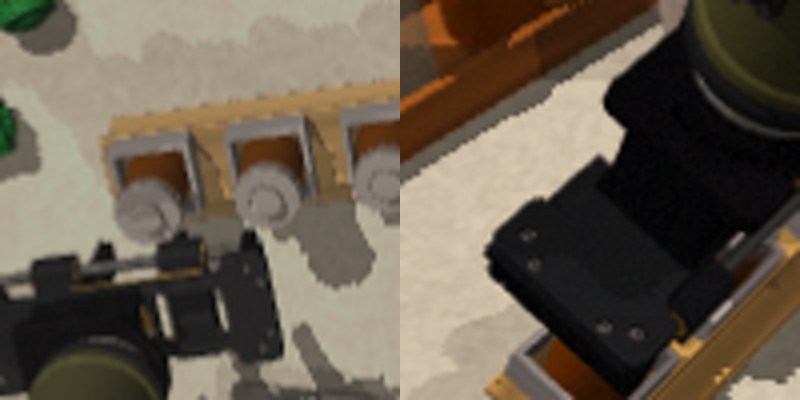

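The crops show all jars still seated, with the fingers opening above the +y-end jar (lid at top crop (148,208)). There's a small lateral error (-2.5, +3.8 mm) to correct before descending.

```bash
python3 - <<'E'
from h import *
o=go(tcp(jar(0,.120),RJ,tcp_to_tips),RJ,2,.5)
E
```

```text
[0.0003,-0.001,0.001,0.005,0.004,-0.0,0.5,0.0002,-0.0009,0.001,0.005,0.005,-0.001,0.5]
```

Emit:
drive_tool --rows '[0.0003,-0.001,0.001,0.005,0.004,0,0.5,0.0002,-0.001,0.001,0.005,0.005,0,0.5,0,0,0,0,0,0,0.5,0,0,0,0,0,0,0.5]'

```text
time_s: 11.18
tool_pos: [0.447, 0.2288, 0.3077]
tool_rot: [179.9, -27.6, 9.1]
force: [-0.5, -0.1, 0.3]
grip_width: 0.0653
grasp_force: 0.0
```

```bash
python3 - <<'E'
from h import *
o=get_obs();R=Ro.from_euler('xyz',o['tool_rot'],degrees=True)
print(o['tool_pos'],o['tool_rot'],o['grip_width'],'tip offset from button, tool axes',RJ.inv().apply(o['tool_pos']+R.apply([0,0,tcp_to_tips])-jar(0,.082)))
E
```

```text
[0.44695546 0.22881265 0.30766271] [179.90737565 -27.61731587   9.13619066] 0.0653317874692293 tip offset from button, tool axes [ 0.00058505  0.00029132 -0.03849172]
```

Emit:
drive_tool --rows '[0,0,0.017,0,0,0,0.5,0,0,0.017,0,0,0,0.5,0,0,0.017,0,0,0,0.5,0,0,0.017,0,0,0,0.5,0,0,0,0,0,0,0.5]'

```text
time_s: 11.8
tool_pos: [0.4779, 0.2336, 0.2463]
tool_rot: [180.0, -27.5, 9.1]
force: [0.1, -0.2, -0.1]
grip_width: 0.0657
grasp_force: 0.0
```

Emit:
drive_tool --rows '[0,0,0.009,0,0,0,0.5,0,0,0.009,0,0,0,0.5,0,0,0,0,0,0,0.5]'

```text
time_s: 12.18
tool_pos: [0.4863, 0.2349, 0.2314]
tool_rot: [179.9, -27.6, 9.1]
force: [0.3, 0.7, -0.7]
grip_width: 0.0651
grasp_force: 0.0
```

```bash
python3 - <<'E'
from h import *
o=get_obs();R=Ro.from_euler('xyz',o['tool_rot'],degrees=True)
print(o['tool_pos'],o['tool_rot'],o['force'],o['grip_width'],'tip offset from button, tool axes',RJ.inv().apply(o['tool_pos']+R.apply([0,0,tcp_to_tips])-jar(0,.082)))
E
```

```text
[0.48632699 0.23487818 0.23135192] [179.90728337 -27.58999739   9.12867593] [ 0.30990705  0.66275738 -0.66365815] 0.06513652163094595 tip offset from button, tool axes [0.00059287 0.00058321 0.04759068]
```

Well aligned. Now I'll close the fingers.

Emit:
drive_tool --rows '[0,0,0,0,0,0,-1,0,0,0,0,0,0,-1,0,0,0,0,0,0,-1,0,0,0,0,0,0,-1,0,0,0,0,0,0,-1]' --grip_force 25

```text
time_s: 12.8
tool_pos: [0.4864, 0.2352, 0.2317]
tool_rot: [179.9, -27.6, 9.1]
force: [-3.1, -0.3, 3.8]
grip_width: 0.0458
grasp_force: 25.0
```

Emit:
drive_tool --rows '[0,0,-0.01,0,0,0,-1,0,0,-0.01,0,0,0,-1,0,0,-0.01,0,0,0,-1,0,0,-0.012,0,0,0,-1,0,0,0,0,0,0,-1]'

```text
time_s: 13.42
tool_pos: [0.4669, 0.2318, 0.2687]
tool_rot: [179.9, -27.6, 9.1]
force: [0.1, -0.8, -2.2]
grip_width: 0.0459
grasp_force: 25.0
```

The jar is held (46 mm opening) and clear of the pocket. Next I'll lift, turn it upright and carry it over the well.

```bash
python3 - <<'E'
from h import *
R=Ro.from_euler('xyz',[180,0,4.3],degrees=True)
w=go(np.array([.50,.2,.40]),R,10,-1)
go(np.array([.587,-.288,.385]),R,15,-1,start=w)
E
```

```text
[0.0085,0.0037,-0.0103,-0.002,-0.048,0.008,-1.0,0.0081,0.0036,-0.0107,-0.002,-0.048,0.008,-1.0,0.0076,0.0036,-0.0111,-0.002,-0.048,0.008,-1.0,0.0071,0.0036,-0.0115,-0.002,-0.048,0.008,-1.0,0.0065,0.0035,-0.0118,-0.002,-0.048,0.008,-1.0]
[0.006,0.0035,-0.0121,-0.002,-0.048,0.008,-1.0,0.0054,0.0035,-0.0123,-0.002,-0.048,0.008,-1.0,0.0048,0.0035,-0.0126,-0.002,-0.048,0.008,-1.0,0.0043,0.0035,-0.0127,-0.002,-0.048,0.008,-1.0,0.0037,0.0034,-0.013,0.0,-0.05,0.01,-1.0]
[0.0033,0.0329,0.001,0.0,0.0,0.0,-1.0,0.0033,0.0329,0.001,0.0,0.0,0.0,-1.0,0.0034,0.0329,0.001,0.0,0.0,0.0,-1.0,0.0033,0.0329,0.001,0.0,0.0,0.0,-1.0,0.0034,0.0329,0.001,0.0,0.0,0.0,-1.0]
[0.0033,0.0329,0.001,0.0,0.0,0.0,-1.0,0.0034,0.0329,0.001,0.0,0.0,0.0,-1.0,0.0033,0.0329,0.001,0.0,0.0,0.0,-1.0,0.0034,0.0328,0.001,0.0,0.0,0.0,-1.0,0.0033,0.0329,0.001,0.0,0.0,0.0,-1.0]
[0.0034,0.0328,0.001,0.0,0.0,0.0,-1.0,0.0033,0.0329,0.001,0.0,0.0,0.0,-1.0,0.0034,0.0328,0.001,0.0,0.0,0.0,-1.0,0.0033,0.0329,0.001,0.0,0.0,0.0,-1.0,0.0034,0.0328,0.001,0.0,0.0,0.0,-1.0]
```

Emit:
drive_tool --rows '[0.0085,0.001,-0.0103,-0.002,-0.048,0.008,-1,0.008,0.002,-0.0107,-0.002,-0.048,0.008,-1,0.0076,0.0036,-0.011,-0.002,-0.048,0.008,-1,0.007,0.0036,-0.0115,-0.002,-0.048,0.008,-1,0.0065,0.0035,-0.0118,-0.002,-0.048,0.008,-1]'

```text
time_s: 14.05
tool_pos: [0.4831, 0.2197, 0.3337]
tool_rot: [-179.8, -13.7, 6.7]
force: [-0.1, 0.0, -1.4]
grip_width: 0.0453
grasp_force: 25.0
```

Emit:
drive_tool --rows '[0.006,0.0035,-0.012,-0.002,-0.048,0.008,-1,0.0054,0.0035,-0.0123,-0.002,-0.048,0.008,-1,0.0048,0.0035,-0.0126,-0.002,-0.048,0.008,-1,0.0043,0.0035,-0.0127,-0.002,-0.048,0.008,-1,0.0037,0.0034,-0.013,0,-0.05,0.01,-1]'

```text
time_s: 14.68
tool_pos: [0.5, 0.2037, 0.399]
tool_rot: [180.0, 0.2, 4.2]
force: [0.2, -0.9, -1.2]
grip_width: 0.0452
grasp_force: 25.0
```

Emit:
drive_tool --rows '[0.0033,0.033,0.001,0,0,0,-1,0.0033,0.033,0.001,0,0,0,-1,0.0033,0.033,0.001,0,0,0,-1,0.0033,0.033,0.001,0,0,0,-1,0.0033,0.033,0.001,0,0,0,-1]'

```text
time_s: 15.3
tool_pos: [0.5286, 0.0394, 0.3936]
tool_rot: [180.0, 0.1, 4.2]
force: [0.2, 0.4, -2.0]
grip_width: 0.0453
grasp_force: 25.0
```

Emit:
drive_tool --rows '[0.0033,0.033,0.001,0,0,0,-1,0.0033,0.033,0.001,0,0,0,-1,0.0033,0.033,0.001,0,0,0,-1,0.0033,0.033,0.001,0,0,0,-1,0.0033,0.033,0.001,0,0,0,-1]'

```text
time_s: 15.92
tool_pos: [0.5574, -0.124, 0.3882]
tool_rot: [-180.0, 0.1, 4.2]
force: [-0.3, -0.2, -1.2]
grip_width: 0.0451
grasp_force: 25.0
```

Emit:
drive_tool --rows '[0.0033,0.033,0.001,0,0,0,-1,0.0033,0.033,0.001,0,0,0,-1,0.0033,0.033,0.001,0,0,0,-1,0.0033,0.03,0.001,0,0,0,-1,0,0,0,0,0,0,-1]'

```text
time_s: 16.55
tool_pos: [0.5797, -0.2543, 0.383]
tool_rot: [-180.0, 0.2, 3.9]
force: [-0.2, -0.1, -3.4]
grip_width: 0.0449
grasp_force: 25.0
```

```bash
python3 - <<'E'
from h import *
R=Ro.from_euler('xyz',[180,0,4.3],degrees=True)
o=get_obs();print(o['tool_pos'],o['tool_rot'],o['force'],o['grip_width'])
go(np.array([.587,-.288,.2166+.066+.025]),R,5,-1)
im=[]
for n,(x,y) in dict(top=(370,170),side=(330,75)).items():
    c=read_camera(n)['color'];im.append(cv2.resize(c[y:y+130,x:x+120],(400,433),interpolation=cv2.INTER_CUBIC))
cv2.imwrite('pics/w1.png',np.hstack(im))
E
```

```text
[ 0.57970316 -0.2542681   0.38298987] [-1.79981069e+02  1.61910393e-01  3.94144461e+00] [-0.21085524 -0.05302698 -3.35845155] 0.04486037114132964
[0.001,0.0068,0.0151,-0.0,0.001,-0.001,-1.0,0.001,0.0068,0.0151,-0.0,0.001,-0.001,-1.0,0.001,0.0069,0.0151,-0.0,0.001,-0.001,-1.0,0.001,0.0068,0.015,-0.0,0.001,-0.001,-1.0,0.001,0.0069,0.0151,-0.0,-0.001,-0.002,-1.0]
```

View pics/w1.png

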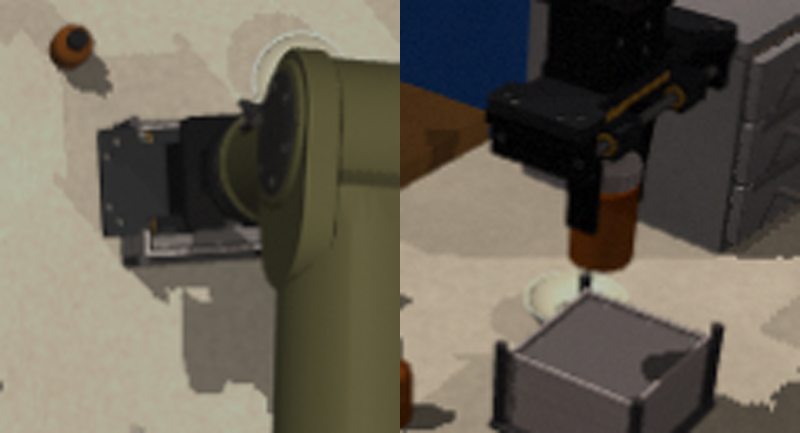

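The side half shows the jar held upright, with its bottom at about (605,265), above the well. The tool is still about 34 mm short in y. I'll finish the move and lower.

Emit:
drive_tool --rows '[0.002,0.017,0,0,0.001,-0.002,-1,0.003,0.017,0,0,0.001,-0.002,-1,0,0,0.02,0,0,-0.002,-1,0,0,0.02,0,0,0,-1,0,0,0,0,0,0,-1]'

```text
time_s: 17.27
tool_pos: [0.5867, -0.2827, 0.3423]
tool_rot: [-179.8, 0.2, 4.7]
force: [-0.4, -0.3, -2.2]
grip_width: 0.046
grasp_force: 25.0
```

Emit:
drive_tool --rows '[0,0,0.015,0,0,0,-1,0,0,0.015,0,0,0,-1,0,0,0,0,0,0,-1,0,0,0,0,0,0,-1]'

```text
time_s: 17.77
tool_pos: [0.5879, -0.2833, 0.3156]
tool_rot: [-180.0, -0.1, 4.7]
force: [-0.6, -0.4, -1.4]
grip_width: 0.0452
grasp_force: 25.0
```

```bash
python3 - <<'E'
from h import *
o=get_obs();print(o['tool_pos'],o['tool_rot'],o['force'],o['grip_width'])
c=read_camera('side')['color'];cv2.imwrite('pics/w2.png',cv2.resize(c[100:230,330:450],(480,520),interpolation=cv2.INTER_CUBIC))
E
```

```text
[ 0.5878793  -0.28326231  0.31564351] [-1.79971559e+02 -1.26221655e-01  4.65183565e+00] [-0.56069312 -0.3581763  -1.43331018] 0.045233781713103535
```

View pics/w2.png

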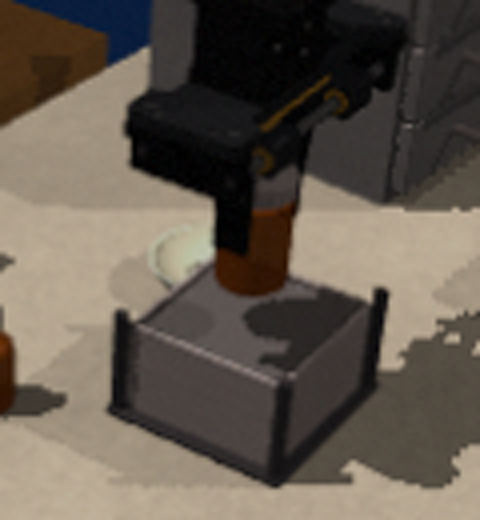

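The side crop shows the jar upright above the platform, with its bottom at about (250,285). It is within a few mm of centre. I'll lower it onto the spring.

Emit:
drive_tool --rows '[0,0.003,0.008,0,0,0,-1,0,0,0.008,0,0,0,-1,0,0,0.008,0,0,0,-1,0,0,0.004,0,0,0,-1,0,0,0,0,0,0,-1]'

```text
time_s: 18.45
tool_pos: [0.5879, -0.2862, 0.2869]
tool_rot: [-179.9, -0.1, 4.7]
force: [-0.2, 0.3, -2.0]
grip_width: 0.0454
grasp_force: 25.0
```

Emit:
drive_tool --rows '[0,0,0.004,0,0,0,-1,0,0,0.004,0,0,0,-1,0,0,0.004,0,0,0,-1,0,0,0,0,0,0,-1,0,0,0,0,0,0,-1]'

```text
time_s: 19.08
tool_pos: [0.5881, -0.2862, 0.2756]
tool_rot: [-180.0, -0.1, 4.7]
force: [0.5, 0.8, -0.3]
grip_width: 0.0456
grasp_force: 25.0
```

Emit:
drive_tool --rows '[0,0,0.003,0,0,0,-1,0,0,0,0,0,0,-1,0,0,0,0,0,0,-1,0,0,0,0,0,0,-1]'

```text
time_s: 19.58
tool_pos: [0.5881, -0.2863, 0.2725]
tool_rot: [-180.0, -0.1, 4.6]
force: [0.2, 0.7, 0.7]
grip_width: 0.0458
grasp_force: 25.0
```

```bash
python3 - <<'E'
from h import *
F=[]
for k in range(10): read_camera('side');F.append(get_obs()['force'])
F=np.array(F);print(F.mean(0),F.std(0))
E
```

```text
[ 0.03487795  0.13433491 -0.18306201] [0.45056975 0.35607194 0.32222886]
```

Emit:
drive_tool --rows '[0,0,0.004,0,0,0,-1,0,0,0,0,0,0,-1,0,0,0,0,0,0,-1]'

```text
time_s: 20.45
tool_pos: [0.5881, -0.2863, 0.2684]
tool_rot: [-180.0, -0.1, 4.6]
force: [0.6, -0.7, 0.3]
grip_width: 0.0456
grasp_force: 25.0
```

```bash
python3 - <<'E'
from h import *
F=[]
for k in range(10): read_camera('side');F.append(get_obs()['force'])
F=np.array(F);print(F.mean(0),F.std(0),get_obs()['tool_pos'])
E
```

```text
[-0.1408174  -0.06569027  0.08349404] [0.68680737 0.6378064  0.29146778] [ 0.58805769 -0.28628022  0.26845731]
```

The platform now carries the jar's weight (net wrist force about 0). I'll release and withdraw straight up.

Emit:
drive_tool --rows '[0,0,0,0,0,0,0.1,0,0,0,0,0,0,0.15,0,0,0,0,0,0,0.3,0,0,0,0,0,0,0.6,0,0,0,0,0,0,0.6]'

```text
time_s: 21.58
tool_pos: [0.5881, -0.2863, 0.2685]
tool_rot: [-180.0, -0.1, 4.6]
force: [-0.6, 0.4, -1.1]
grip_width: 0.0669
grasp_force: 0.0
```

Emit:
drive_tool --rows '[0,0,0,0,0,0,0.6,0,0,-0.01,0,0,0,0.6,0,0,-0.02,0,0,0,0.6,0,0,-0.03,0,0,0,0.6,0,0,-0.03,0,0,0,0.6]'

```text
time_s: 22.2
tool_pos: [0.5881, -0.2861, 0.361]
tool_rot: [180.0, -0.2, 4.7]
force: [0.4, -0.2, -0.0]
grip_width: 0.0698
grasp_force: 0.0
```

Emit:
drive_tool --rows '[0,0,-0.03,0,0,0,0.6,0,0,-0.03,0,0,0,0.6,-0.03,0,0,0,0,0,0.6,-0.03,0,0,0,0,0,0.6,-0.03,0,0,0,0,0,0.6]'

```text
time_s: 22.82
tool_pos: [0.4976, -0.2931, 0.4199]
tool_rot: [180.0, -0.2, 4.7]
force: [-0.6, -0.4, 0.5]
grip_width: 0.0694
grasp_force: 0.0
```

Emit:
drive_tool --rows '[-0.02,0.04,0,0,0,0,0.6,-0.02,0.04,0,0,0,0,0.6,0,0.04,0,0,0,0,0.6,0,0.04,0,0,0,0,0.6,0,0.03,0,0,0,0,0.6]'

```text
time_s: 23.45
tool_pos: [0.4733, -0.4882, 0.4197]
tool_rot: [180.0, -0.2, 4.6]
force: [0.1, -0.2, 0.1]
grip_width: 0.0695
grasp_force: 0.0
```

```bash
python3 - <<'E'
from h import *
im=[]
for n,(x,y) in dict(top=(220,180),side=(195,120)).items():
    c=read_camera(n)['color'];im.append(cv2.resize(c[y:y+100,x:x+260] if n=='top' else c[y:y+220,x:x+260],(800,308) if n=='top' else (345,292),interpolation=cv2.INTER_CUBIC))
z=np.zeros((292,800,3),np.uint8);z[:,:345]=im[1];z[:,400:]=cv2.resize(c[120:230,340:490],(400,292),interpolation=cv2.INTER_CUBIC)
cv2.imwrite('pics/end.png',np.vstack([im[0],z]));o=get_obs();print(o['tool_pos'],o['force'],o['time_s'])
E
```

```text
[ 0.47234611 -0.49022726  0.41872728] [-1.11603287 -0.20706583 -1.08241689] 23.55
```

View pics/end.png

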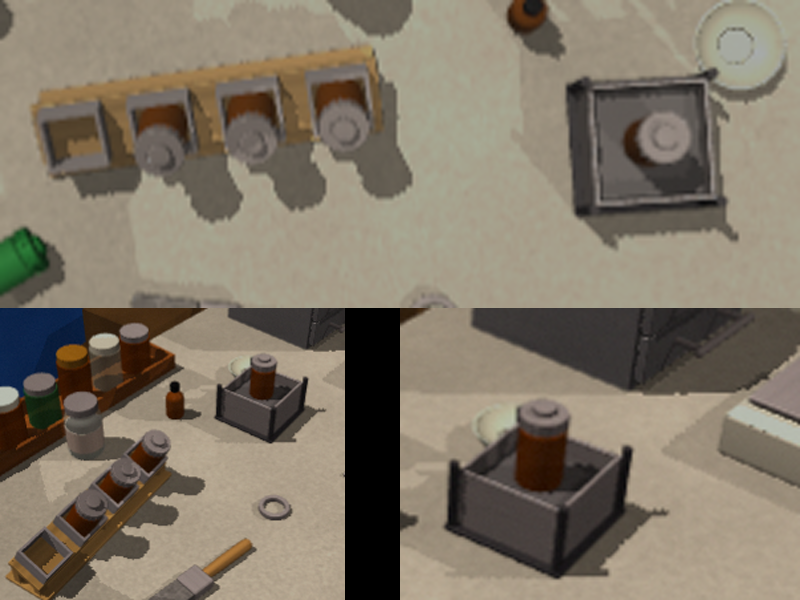

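The jar stands upright at the centre of the sunken platform, with its lid at top crop (664,137). The other three jars are seated and the bystanders haven't moved. I'll hand in.

```bash
python3 -c "
from cell import *
print(sign_off())"
```

```text
the job is handed in; nothing more can be done
None
```

The leaky jar, at the +y end of the rack, had its button clicked fully down and now stands upright on the sunken platform; the other three jars are still seated, nothing else was seen to move, and the job is handed in (no verdict was returned).

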